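# Bring the sliding hanger round the bent rod to its stop

### The arm

A 7-joint arm with a two-finger parallel gripper is mounted at the origin on a cart in front of the work surface, level with it; the furniture and walls round the work are solid. World frame = base frame: x ahead of the robot, y to its left, z up, the work surface at z = 0. Lengths are in m, angles in rad, forces in N, time in s.
With the tool pointing down it reaches from about 0.4 to 0.85 m from the base axis. Payload 4.5 kg.
Tool frame: the origin (TCP) lies at the centre of the arm's flange, where the gripper is bolted on; the fingertips stand 166 mm ahead of it and the grasp point (between the pads) lies 147 mm ahead of it (r.grip_depth is the distance from the TCP to the grasp point, in m); z points along the fingers, y is the line along which they close (so a half turn about z gives the same grasp; the last joint's range is limited). The gripper opens to 88 mm and grips with 3 to 60 N. Pads are 18 mm wide; open, the fingers measure 123 mm over their backs; the gripper's body (75 mm by 187 mm) begins 45 mm behind the grasp point.
Start: joints at [-1.312, 0.689, -0.195, 1.565, 0.157, 0.902, -0.215], TCP at [0.139, 0.609, 0.405] pointing down, gripper open.
Joint ranges: [-3.01, 3.01], [-0.46, 2.08], [-1.47, 1.51], [0.13, 2.56], [-1, 4.14], [0.04, 2.09], [-2.66, 2.66]. Speed limits (rad/s): [2.57, 2.57, 3.14, 3.14, 3.14, 3.14, 3.14].

### API

Orientations are given as a unit quaternion [x, y, z, w].
In Python, from plant import status, cams, r, finder gives the robot as it stands.
- The arm moves only by the tool play_rows, never from a script. Its argument "rows" is a list of rows, each a list of 7 numbers: the opening in per cent of the stroke, from 0 (shut) to 100 (fully open), then the shift along the tool's x, y, z in m, then the turn, a rotation vector about the tool's x, y, z in degrees. A call has 1 to 8 rows; each row shifts and turns the commanded pose from where the row before left it, along the tool's axes as they then stand; what a row does not reach is not made up. A row lasts 1/8 s, in which the tool goes at most 62.5 mm and 10.7 degrees, less where a joint would pass 70% of its speed; a pose out of reach is approached as far as the arm can. A call with a gripper value outside its range is refused whole. The fingers move at their own pace and stop on an object; "grip_force" is the grip in N (left out, the last holds). Time passes only in rows, so rows that do not move let the fingers close. It gives the time, the measured TCP pose, the force, the opening and the grip force at its end, in the units of the state.
- status.get_state(): the state, without advancing time (a new reading comes with each control period).
- cams.snapshot(name): name is "scene" or "top"; returns the picture (480x640x3 uint8, red, green, blue); there is no depth.
- cams.camera_params(name): a dict with "vfov" (degrees; the focal length in pixels is half the picture's height over the tangent of half this angle, whatever the lens; pixels are square), "cx", "cy" (the principal point, pixels), "R" (3x3) and "t" (3): a world point X has camera coordinates R X + t. Camera axes: x right, y down, z forward; pixel columns grow to the right and rows downward; lengths in m; the calibration is good to about 2 mm. A picture is of the moment at which its call begins. camera_params takes no time and is no camera call.
- r.finish_job(): hands the job in; it is judged then, once.
Trained networks look in the newest picture that a camera, given by its name, has taken for a name from the list of things; names that differ only in an ending like _2 or _b are one class to them, and where a whole thing is asked for, a point or a joint stands for the part that bears it (a point fixed in the world has none). Each returns a list of dicts, best first, with "score" (0 to 1); they miss things now and then, are a little off and sometimes report something else, mostly with a low value. They report only what shows in the picture. A call takes as long as a camera call. They do not tell look-alikes from the thing itself.
- finder.spot_in(camera, label): "at" ([x, y, z] in m, in the coordinates of the camera as it stood for that picture, good to about 4 mm: the middle of the surface that is visible of it).
- finder.regions_of(camera, label): "mask" (480x640 bool, what is visible of it).
The state is a dict: "clock": time; "q": joint angles; "qd": joint speeds; "joint_torque": joint torques, N m; "tool_pos": TCP position; "eef_rot": TCP orientation; "contact_force": force on the tool from outside, world axes, zero at the start; "moment": the same for the moment, N m; "opening": opening from 0.0 (shut) to 1.0 (fully open); "finger_force": force on a finger pad.
Only numpy, scipy, OpenCV 4.12 (cv2) and the standard library are available. Lean on these libraries where they do the work, as an engineer would, in place of code of your own. Each camera call takes 0.05 s, during which the arm holds its last target. There are 200 camera calls.

### The job

The sliding hanger is parked next to the stand on its bent rod. Hold it by its upright fin, slide it gently along the rod and round the bend without letting it bind (gently: it must never bear on rod or ring with more than 25 N), press it fully home against the stop ring near the free end with about 6 N, then let go and leave it hanging there. Leave the two jars beside the stand where they are.

Things in the scene. Friction and masses are not known exactly. Their poses are not given: they have to be found in the camera images.
- stand: Fixed grey stand: base plate 150 x 100 x 12 mm, steel post 16 mm in diameter, on it a dark level boss (32 mm diameter, axis 130 mm high). Origin on the post axis at the worktop. A rigid level steel rod, 12 mm diameter, axis 130 mm above the worktop, leaves the boss face (20 mm from the post axis) along the stand's -y: first leg, then a bend, then an outer leg.
- bend_start (a point): On the rod's axis where the first leg ends and the bend starts: stand frame x 0, y -75, z 130 mm; axes as the stand's. From here the rod turns in the level plane from the stand's -y toward its -x. HOW FAR IT TURNS IS NOT MEASURED: each time another angle between 45 and 80 degrees, to be felt or seen.
- bend_centre (a point): Centre of the bend's arc (rod axis radius 50 mm): stand frame x -50, y -75, z 130 mm; axes as the stand's. Where the bend ends the rod runs straight on (outer leg). A dark stop ring (32 mm diameter, 14 mm long) is fixed there, its near face 90 mm beyond the end of the bend; a black ball closes the rod's free end 24 mm beyond that face.
- hanger: Loose hanger on the rod: aluminium collar 31 mm diameter, 20 mm long; upright grey fin on top; below it a steel counterweight and small hook, down to 79 mm under the bore; 0.11 to 0.22 kg. Origin at the bore's centre; x along the bore (at the start toward the post), z up. At the start it hangs on the first leg between boss and bend.
- hanger_bore (a point): Centre of the hanger's bore, axes as the hanger's. The bore is 15 mm wide: 1.5 mm play all round on the rod. Seated against the stop ring, it lies 80 mm beyond the end of the bend and 94 mm from bend_centre.
- hanger_fin (a point): Grip point of the hanger's fin, 46 mm above the bore's centre, axes as the hanger's. The fin is a plate 28 mm long (x, along the bore) and 10 mm thick (y: grip across this), from 22 to 70 mm above the bore's centre.
- jar_amber: Bystander: closed brown jar with blue cap, 56 mm diameter, 80 mm tall, standing on the inner side of the bend; origin at the centre of its underside.
- jar_specimen: Bystander: closed specimen jar with black cap, 56 mm diameter, 88 mm tall, standing on the outer side of the bend; origin at the centre of its underside.
There are look-alikes about, which are no part of the job. What is meant by the hanger is not orange, and is the larger of those in its own colour.

How it is judged:
On the way:
1. the hanger is pressed home: within about 3 mm of the stop ring and bearing on rod and ring with more than 5 N in all (horizontal distance between hanger_bore and bend_centre between 0.0915 and 0.098 m and height (world z) of hanger_bore between 0.122 and 0.138 m and contact force between hanger and stand above 5 N), for 0.2 s.
At the end, for the whole second after the job is handed in: The hanger hangs on the rod, upright (within 17 degrees) and at rest, released, within about 3 mm of the stop ring (bore centre 91.5 to 98 mm from bend_centre in plan, at 122 to 138 mm height) (horizontal distance between hanger_bore and bend_centre between 0.0915 and 0.098 m and height (world z) of hanger_bore between 0.122 and 0.138 m and angle between hanger_bore's own z axis and vertical below 0.3 rad and linear speed of hanger below 0.03 m/s); the robot touches nothing.
It fails at once if the hanger is forced against rod, boss or stop ring with more than 25 N once it is on its way (contact force between hanger and stand above 25 N and distance of hanger_bore from where it was at the start of the episode above 0.01 m).
It fails at once if the amber jar is shifted more than 20 mm or tipped (distance of jar_amber from where it was at the start of the episode above 0.02 m or angle between jar_amber's own z axis and vertical above 0.3 rad).
It fails at once if the specimen jar is shifted more than 20 mm or tipped (distance of jar_specimen from where it was at the start of the episode above 0.02 m or angle between jar_specimen's own z axis and vertical above 0.3 rad).
It also fails if it takes over 59 s, if anything falls off the work surface, if the arm or the gripper's body presses on something with over 40 N, if the wrist force passes 120 N, or if a joint passes its speed limit or range.

## Working session

There is one attempt and no reset: what is moved stays moved. The work goes in short steps, Python scripts to look and compute and a tool call to move; the robot and the scene stay as the last step left them, time stands still between calls to the robot, and variables do not carry over. Pictures are saved under pics/ and viewed, at most 10 in all, crops included, and the job is handed in when it is done.

Besides the shell and the picture viewer there is one more tool, called after "Emit:" as name(argument=value, ...), one argument or row to a line, values as JSON. play_rows: Moves the arm, as the interface text tells. Its arguments: {"type":"object","properties":{"rows":{"type":"array","items":{"type":"array","items":{"type":"number"}}},"grip_force":{"type":"number"}},"required":["rows"]}

```bash
mkdir -p pics; ls; python3 - <<'E'
from plant import status, cams, r, finder
import cv2,json
s=status.get_state();print({k:s[k] for k in('clock','tool_pos','eef_rot','opening','contact_force')}, r.grip_depth)
for n in('scene','top'):
    im=cams.snapshot(n);cv2.imwrite(f'pics/{n}0.png',im[:,:,::-1])
    p=cams.camera_params(n);print(n,p)
    for l in('stand','hanger','hanger_fin','jar_amber','jar_specimen'):
        import numpy as np
        R=np.array(p['R']);t=np.array(p['t'])
        for d in finder.spot_in(n,l)[:4]:
            c=np.array(d['at']);f=240/np.tan(np.radians(p['vfov']/2))
            print(l,round(d['score'],2),(R.T@(c-t)).round(3),(c[:2]/c[2]*f+[p['cx'],p['cy']]).round())
E
```

```text
pics
{'clock': 0.0, 'tool_pos': array([0.13928522, 0.60895487, 0.40392074]), 'eef_rot': array([ 1.12153808e-01,  9.93690450e-01, -9.00989095e-04, -3.75766786e-05]), 'opening': 1.0029506343872419, 'contact_force': array([ 0.28265905, -0.34080175, -0.99076948])} 0.1473
scene {'vfov': 42.10188979749962, 'cx': 328.90191538613954, 'cy': 237.85467672996754, 'R': array([[ 0.61280691, -0.79005852,  0.01659001],
       [-0.50088546, -0.4045772 , -0.76513465],
       [ 0.61121309,  0.46057011, -0.64365653]]), 't': array([-0.39249047,  0.43214925,  0.80930533])}
stand 0.93 [0.648 0.132 0.012] [280. 260.]
stand 0.42 [0.544 0.124 0.058] [245. 273.]
hanger 0.77 [0.449 0.013 0.018] [256. 346.]
hanger 0.68 [ 0.541 -0.146  0.017] [361. 360.]
hanger 0.64 [0.65  0.086 0.139] [297. 219.]
hanger_fin 0.87 [0.453 0.015 0.018] [256. 345.]
hanger_fin 0.84 [ 0.536 -0.145  0.019] [359. 360.]
hanger_fin 0.8 [0.649 0.087 0.138] [296. 220.]
jar_amber 0.87 [0.543 0.126 0.056] [244. 273.]
jar_specimen 0.81 [ 0.66  -0.068  0.063] [366. 282.]
top {'vfov': 47.27726643181268, 'cx': 312.0440461552944, 'cy': 238.30495857270287, 'R': array([[-1.60453351e-02, -9.99863061e-01, -4.05053361e-03],
       [-9.78380206e-01,  1.65357292e-02, -2.06152230e-01],
       [ 2.06190979e-01,  6.55180283e-04, -9.78511549e-01]]), 't': array([0.0410019 , 0.62232536, 0.91054176])}
stand 0.87 [0.653 0.143 0.01 ] [252. 230.]
hanger 0.74 [0.451 0.014 0.017] [323. 337.]
hanger 0.57 [0.654 0.092 0.157] [274. 208.]
hanger 0.55 [ 0.551 -0.154  0.024] [414. 280.]
hanger_fin 0.88 [0.449 0.012 0.018] [324. 338.]
jar_amber 0.56 [0.553 0.13  0.075] [255. 278.]
jar_specimen 0.63 [ 0.666 -0.06   0.087] [363. 211.]
```

View pics/scene0.png

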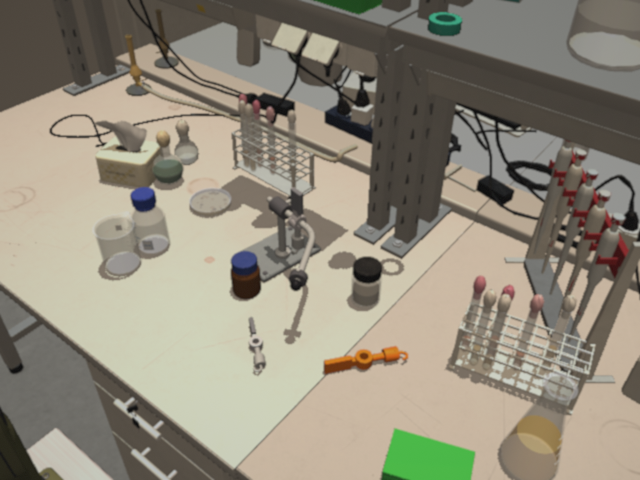

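View pics/top0.png

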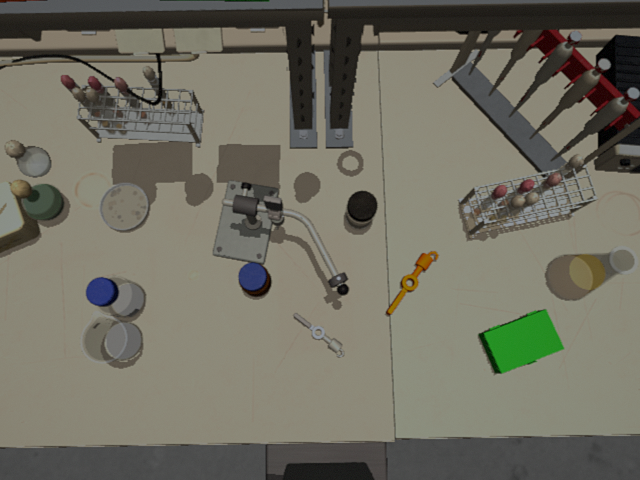

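The top view shows three hanger-shaped things: a grey one on the rod at (274,208), a smaller grey one lying loose at (323,337), and an orange one at (410,280). The one on the rod fits: it isn't orange, and it is the larger of the two grey ones. I'll confirm this in a crop.

```bash
cat > h.py <<'E'
from plant import status, cams, r, finder
import numpy as np, cv2
def par(n):
    p=cams.camera_params(n);return np.array(p['R']),np.array(p['t']),240/np.tan(np.radians(p['vfov']/2)),np.array([p['cx'],p['cy']])
def back(n,uv,z):
    R,t,f,c=par(n);d=R.T@np.array([*((np.array(uv)-c)/f),1]);C=-R.T@t
    return C+d*(z-C[2])/d[2]
def proj(n,X):
    R,t,f,c=par(n);q=(R@np.asarray(X).T).T+t;return q[...,:2]/q[...,2:]*f+c
E
python3 - <<'E'
import cv2
im=cv2.imread('pics/top0.png')[175:305,210:360]
cv2.imwrite('pics/c1.png',cv2.resize(im,None,fx=4.6,fy=4.6,interpolation=cv2.INTER_CUBIC))
im=cv2.imread('pics/scene0.png')[180:330,220:400]
cv2.imwrite('pics/c2.png',cv2.resize(im,None,fx=4,fy=4,interpolation=cv2.INTER_CUBIC))
E
```

```text
(no output)
```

View pics/c1.png

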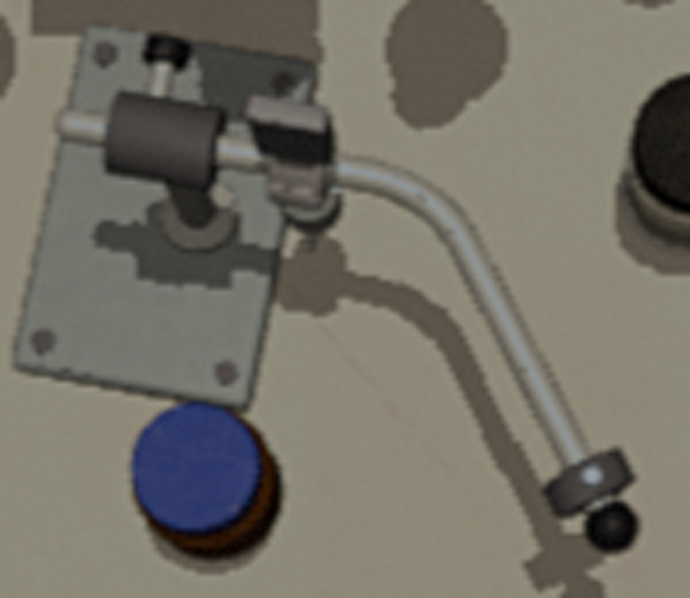

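View pics/c2.png

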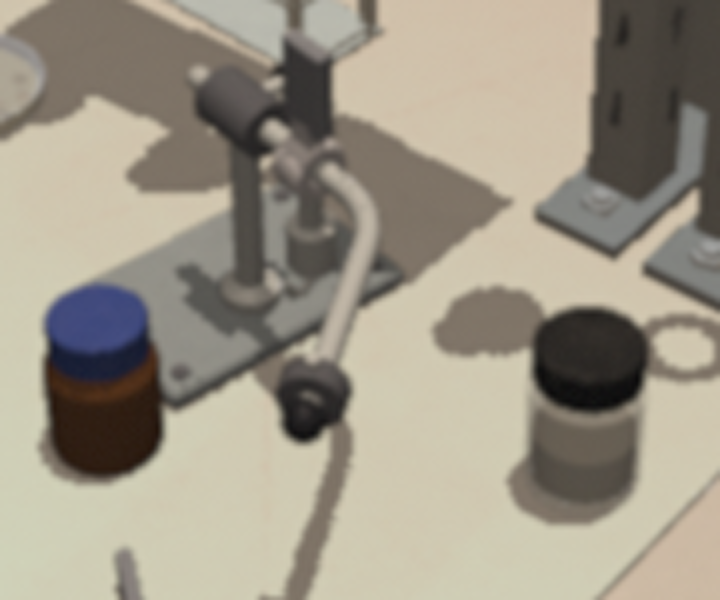

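The crops confirm it: the hanger on the rod (fin at about (274,203) in the top view) is the larger grey one. Next I fit the stand pose and bend angle to the rod pixels.

```bash
cat > fit.py <<'E'
from h import *
from scipy.optimize import least_squares
T=lambda a:(np.array(a)+.5)/4.6-.5+[210,175]
S=lambda a:(np.array(a)+.5)/4-.5+[220,180]
def loc(s,a): # s along rod from bend start (negative=first leg)
    L=.05*a
    if s<0: p=[0,-.075-s]
    elif s<L: p=[-.05+.05*np.cos(s/.05),-.075-.05*np.sin(s/.05)]
    else: p=[-.05+.05*np.cos(a)-(s-L)*np.sin(a),-.075-.05*np.sin(a)-(s-L)*np.cos(a)]
    return p
def world(P,s):
    x,y,w,a=P;p=loc(s,a);c,d=np.cos(w),np.sin(w)
    return np.array([x+c*p[0]-d*p[1],y+d*p[0]+c*p[1],.13])
tp=T([(235,153),(350,170),(400,186),(440,212),(475,258),(500,303),(520,345),(545,394),(568,440)])
sp=S([(368,235),(355,275),(343,310),(333,343)])
def res(P):
    L=.05*P[3]; ss=np.arange(-.06,L+.12,.001)
    W=np.array([world(P,s) for s in ss]); o=[]
    for n,pts in(('top',tp),('scene',sp)):
        q=proj(n,W)
        for p in pts:
            i=np.argmin(((q-p)**2).sum(1)); i=min(max(i,1),len(q)-2);t=q[i+1]-q[i-1];t/=np.hypot(*t)
            o.append(np.cross(np.r_[t,0],np.r_[p-q[i],0])[2])
    o+=list(proj('top',world(P,-.055))-T((217,149)))
    b=world(P,L+.114)
    o+=list(proj('top',b)-T((611,526)))+list(proj('scene',b)-S((302,415)))
    pc=T([(85,28),(15,365)]);e=back('top',pc[0],.012)-back('top',pc[1],.012)
    o.append((np.arctan2(e[1],e[0])-P[2])*50)
    return np.array(o)
if __name__=='__main__':
    f=least_squares(res,[.65,.13,-.1,1.0],loss='soft_l1',diff_step=1e-4);P=f.x
    print(P.round(4),'deg',np.degrees(P[2:]).round(1));print(res(P).round(2))
    np.save('P.npy',P)
    for n,uv,z in(('top',T((288,105)),.2),('scene',S((307,45)),.2),('top',T((298,175)),.1455)): print('fin',n,back(n,uv,z).round(4))
    for s in(-.03,0,.05*P[3],.05*P[3]+.08): print(s,world(P,s).round(4))
    print('ctr',world(P,0)+.05*np.array([-np.cos(P[2]),-np.sin(P[2]),0]))
E
python3 fit.py; python3 - <<'E'
from plant import status
from scipy.spatial.transform import Rotation as R
print(R.from_quat(status.get_state()['eef_rot']).as_matrix().round(3))
E
```

```text
[ 0.6678  0.1421 -0.1803  0.9391] deg [-10.3  53.8]
[ 0.13 -0.17  0.54  0.31 -0.41 -0.74 -0.4  -0.33 -0.17  0.37  0.3   0.15
 -0.31  0.12  0.13  0.08 -0.11  0.64  0.78 -0.08]
fin top [0.6603 0.0914 0.2   ]
fin scene [0.6542 0.0888 0.2   ]
fin top [0.6501 0.092  0.1455]
-0.03 [0.6597 0.0978 0.13  ]
0 [0.6544 0.0683 0.13  ]
0.046955428728047685 [0.627  0.0322 0.13  ]
0.1269554287280477 [ 0.555  -0.0026  0.13  ]
ctr [0.60517619 0.07724147 0.13      ]
[[-0.975  0.223  0.   ]
 [ 0.223  0.975  0.   ]
 [ 0.     0.    -1.   ]]
```

```bash
cat > plan.py <<'E'
import sys
from h import *
from fit import world
from scipy.spatial.transform import Rotation as Ro
P=np.load('P.npy')
def pose():
    s=status.get_state();M=Ro.from_quat(s['eef_rot']).as_matrix()
    return np.array(s['tool_pos']),np.degrees(np.arctan2(M[1,1],M[0,1])),s
def rows(path,op,nd=4):
    """path: list of (x,y,z,yaw deg of tool y) waypoints, one per row, from the present pose"""
    p,w,s=pose();p=p.copy()
    print('now',p.round(4),round(w,2),'F',np.round(s['contact_force'],2),'M',np.round(s['moment'],2),'t',round(s['clock'],2),'ff',s['finger_force'],'q',np.round(s['q'],2))
    for X in path:
        X=np.array(X);a=np.radians(w);y=np.array([np.cos(a),np.sin(a),0]);x=np.array([-y[1],y[0],0])
        d=X[:3]-p;l=np.array([x@d,y@d,-d[2]]).round(nd);dw=round((w-X[3]+180)%360-180,1)
        print([op,*map(float,l),0,0,dw]);p=p+x*l[0]+y*l[1]-[0,0,l[2]];w-=dw
def line(goal,n):
    p,w,_=pose();s=np.r_[p,w];return [s+(np.array(goal)-s)*(k+1)/n for k in range(n)]
E
python3 - <<'E'
from plan import *
rows(line((.6585,.0905,.404,-10.3),14),100,3)
E
```

```text
now [0.1393 0.6093 0.4047] 77.12 F [-0.02  0.49  0.05] M [-0.01  0.03  0.  ] t 0.6 ff 0.0 q [-1.31  0.69 -0.19  1.57  0.16  0.9  -0.22]
[100, -0.044, -0.028, 0.0, 0, 0, np.float64(6.2)]
[100, -0.048, -0.023, 0.0, 0, 0, np.float64(6.3)]
[100, -0.049, -0.017, 0.0, 0, 0, np.float64(6.2)]
[100, -0.051, -0.013, 0.0, 0, 0, np.float64(6.3)]
[100, -0.052, -0.006, 0.0, 0, 0, np.float64(6.2)]
[100, -0.052, -0.001, 0.0, 0, 0, np.float64(6.3)]
[100, -0.053, 0.005, 0.0, 0, 0, np.float64(6.2)]
[100, -0.051, 0.011, 0.0, 0, 0, np.float64(6.3)]
[100, -0.05, 0.016, 0.0, 0, 0, np.float64(6.2)]
[100, -0.048, 0.021, 0.001, 0, 0, np.float64(6.2)]
[100, -0.045, 0.027, -0.0, 0, 0, np.float64(6.3)]
[100, -0.042, 0.031, -0.0, 0, 0, np.float64(6.2)]
[100, -0.039, 0.035, -0.0, 0, 0, np.float64(6.3)]
[100, -0.034, 0.04, -0.0, 0, 0, np.float64(6.2)]
```

Emit:
play_rows(
  rows=[
    [100,-0.044,-0.028,0,0,0,6.2],
    [100,-0.048,-0.023,0,0,0,6.3],
    [100,-0.049,-0.017,0,0,0,6.2],
    [100,-0.051,-0.013,0,0,0,6.3],
    [100,-0.052,-0.006,0,0,0,6.2],
    [100,-0.052,-0.001,0,0,0,6.3],
    [100,-0.053,0.005,0,0,0,6.2],
  ],
  grip_force=8,
)

```text
clock: 1.48
tool_pos: [0.4001, 0.3483, 0.405]
eef_rot: [0.475, 0.88, 0.0, 0.0]
contact_force: [0.1, -0.1, -0.4]
opening: 1.0
finger_force: 0.0
```

Emit:
play_rows(
  rows=[
    [100,-0.051,0.011,0,0,0,6.3],
    [100,-0.05,0.016,0,0,0,6.2],
    [100,-0.048,0.021,0,0,0,6.2],
    [100,-0.045,0.027,0,0,0,6.3],
    [100,-0.042,0.031,0,0,0,6.2],
    [100,-0.039,0.035,0,0,0,6.3],
    [100,-0.034,0.04,0,0,0,6.2],
    [100,0,0,0,0,0,0],
  ],
)

```text
clock: 2.48
tool_pos: [0.6606, 0.0853, 0.4045]
eef_rot: [0.77, 0.638, -0.0, 0.002]
contact_force: [-0.9, 0.1, -0.6]
opening: 1.001
finger_force: 0.0
```

```bash
python3 - <<'E'
from plan import *
rows(line((.6585,.0905,.3225,-10.3),4),70,3)
E
```

```text
now [0.6606 0.0853 0.4045] -10.71 F [-0.86  0.06 -0.64] M [-0.02  0.11  0.03] t 2.48 ff 0.0 q [-0.29  0.75  0.18  1.44 -0.14  0.96 -0.26]
[70, 0.001, -0.001, 0.021, 0, 0, np.float64(-0.1)]
[70, 0.001, -0.0, 0.02, 0, 0, np.float64(-0.1)]
[70, 0.002, -0.001, 0.021, 0, 0, np.float64(-0.1)]
[70, 0.001, -0.001, 0.02, 0, 0, np.float64(-0.1)]
```

Emit:
play_rows(
  rows=[
    [70,0,0,0.015,0,0,0],
    [70,0,0,0.01,0,0,0],
    [70,0,0,0,0,0,0],
    [70,0,0,0,0,0,0],
  ],
)

```text
clock: 2.98
tool_pos: [0.6583, 0.091, 0.3798]
eef_rot: [0.767, 0.641, 0.0, -0.0]
contact_force: [0.9, 0.8, 0.8]
opening: 0.7
finger_force: 0.0
```

```bash
python3 - <<'E'
from plan import *
rows(line((.6585,.0905,.3225,-10.3),4),70,3)
im=cams.snapshot('scene');
cv2.imwrite('pics/c3.png',cv2.resize(im[130:260,220:400,::-1],None,fx=4,fy=4,interpolation=cv2.INTER_CUBIC))
im=cams.snapshot('top')
cv2.imwrite('pics/top3.png',im[:,:,::-1])
E
```

```text
now [0.6583 0.091  0.3798] -10.22 F [0.92 0.79 0.76] M [-0.03  0.08  0.  ] t 2.98 ff 0.0 q [-0.29  0.78  0.17  1.47 -0.15  0.91 -0.26]
[70, -0.0, 0.0, 0.014, 0, 0, np.float64(0.0)]
[70, -0.0, 0.0, 0.015, 0, 0, np.float64(0.0)]
[70, -0.0, 0.0, 0.014, 0, 0, np.float64(0.1)]
[70, -0.0, 0.0, 0.014, 0, 0, np.float64(-0.0)]
```

View pics/c3.png

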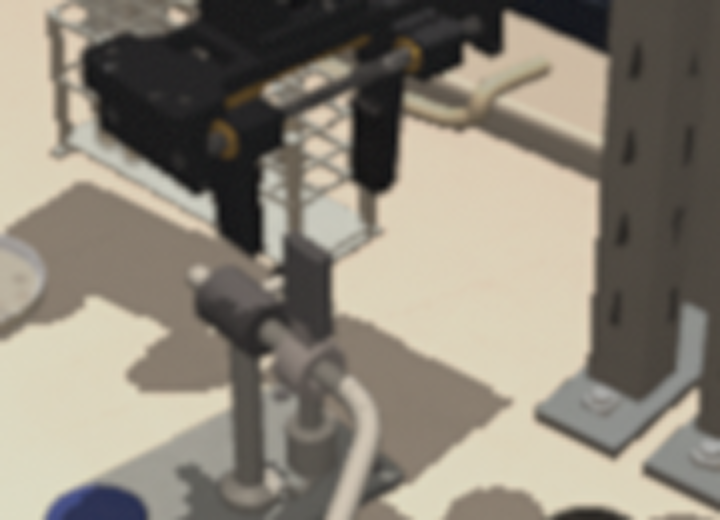

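The jaws straddle the fin: tips at about (279,192) and (314,176) in the scene view, fin top between them at about (297,191). I descend and close lightly.

Emit:
play_rows(
  rows=[
    [70,0,0,0.014,0,0,0],
    [70,0,0,0.015,0,0,0],
    [70,0,0,0.014,0,0,0],
    [70,0,0,0.014,0,0,0],
    [70,0,0,0,0,0,0],
    [70,0,0,0,0,0,0],
  ],
)

```text
clock: 3.82
tool_pos: [0.6587, 0.0903, 0.3229]
eef_rot: [0.768, 0.641, 0.0, 0.0]
contact_force: [-1.5, -0.2, 0.4]
opening: 0.699
finger_force: 0.0
```

Emit:
play_rows(
  rows=[
    [20,0,0,0,0,0,0],
    [20,0,0,0,0,0,0],
    [20,0,0,0,0,0,0],
    [16,0,0,0,0,0,0],
    [14,0,0,0,0,0,0],
    [12,0,0,0,0,0,0],
    [10,0,0,0,0,0,0],
  ],
  grip_force=5,
)

```text
clock: 4.7
tool_pos: [0.6583, 0.0904, 0.3226]
eef_rot: [0.768, 0.641, -0.0, -0.0]
contact_force: [-1.2, 0.2, 0.7]
opening: 0.115
finger_force: 5.0
```

Emit:
play_rows(
  rows=[
    [5,0,0,0,0,0,0],
    [0,0,0,0,0,0,0],
    [0,0,0,0,0,0,0],
  ],
)

```text
clock: 5.08
tool_pos: [0.6583, 0.0903, 0.3226]
eef_rot: [0.768, 0.641, -0.0, -0.0]
contact_force: [-1.4, -0.2, 0.5]
opening: 0.108
finger_force: 5.0
```

```bash
python3 - <<'E'
from plan import *
rows([],0); s=status.get_state();print(s['opening'])
E
```

```text
now [0.6583 0.0903 0.3226] -10.28 F [-1.41 -0.16  0.46] M [-0.08  0.38  0.04] t 5.08 ff 4.999495970005228 q [-0.28  0.84  0.15  1.52 -0.16  0.79 -0.25]
0.10829682176147001
```

Emit:
play_rows(
  rows=[
    [0,0,0,-0.001,0,0,0],
    [0,0,-0.0005,0,0,0,0],
    [0,0,0,0,0,0,0],
    [0,0,0,0,0,0,0],
  ],
  grip_force=10,
)

```text
clock: 5.58
tool_pos: [0.658, 0.0904, 0.3237]
eef_rot: [0.768, 0.641, 0.0, -0.0]
contact_force: [0.0, -0.1, -1.5]
opening: 0.116
finger_force: 10.0
```

```bash
python3 -c "
from plan import *
rows([],0)"
```

```text
now [0.658  0.0904 0.3237] -10.28 F [ 0.04 -0.09 -1.46] M [-0.12  0.08 -0.  ] t 5.58 ff 9.999518521944992 q [-0.28  0.84  0.15  1.52 -0.16  0.79 -0.25]
```

Emit:
play_rows(
  rows=[
    [0,0,-0.0005,-0.0005,0,0,0],
    [0,0,0,0,0,0,0],
    [0,0,0,0,0,0,0],
  ],
)

```text
clock: 5.95
tool_pos: [0.6575, 0.0905, 0.3242]
eef_rot: [0.768, 0.641, 0.0, -0.0]
contact_force: [0.0, 1.0, -1.7]
opening: 0.112
finger_force: 10.0
```

```bash
python3 -c "
from plan import *
rows([],0)"
```

```text
now [0.6575 0.0905 0.3242] -10.28 F [ 0.    1.   -1.72] M [-0.09  0.07 -0.01] t 5.95 ff 9.999559386342298 q [-0.28  0.84  0.15  1.52 -0.16  0.79 -0.25]
```

Emit:
play_rows(
  rows=[
    [0,0,-0.0005,0,0,0,0],
    [0,0,-0.0005,0,0,0,0],
    [0,0,0,0,0,0,0],
  ],
)

```text
clock: 6.32
tool_pos: [0.6565, 0.0907, 0.3242]
eef_rot: [0.768, 0.641, -0.0, -0.0]
contact_force: [0.4, -0.3, -0.5]
opening: 0.115
finger_force: 10.0
```

```bash
python3 -c "
from plan import *
rows([],0)"
```

```text
now [0.6565 0.0907 0.3242] -10.28 F [ 0.36 -0.28 -0.52] M [-0.06  0.07 -0.01] t 6.33 ff 9.999563074379694 q [-0.29  0.84  0.15  1.53 -0.16  0.79 -0.25]
```

Emit:
play_rows(
  rows=[
    [0,0,-0.0005,0,0,0,0],
    [0,0,-0.0005,0,0,0,0],
    [0,0,0,0,0,0,0],
  ],
)

```text
clock: 6.7
tool_pos: [0.6559, 0.0908, 0.3243]
eef_rot: [0.768, 0.641, 0.0, 0.0]
contact_force: [1.7, 0.5, -2.2]
opening: 0.113
finger_force: 10.0
```

```bash
python3 -c "
from plan import *
rows([],0)"
```

```text
now [0.6559 0.0908 0.3243] -10.28 F [ 1.68  0.48 -2.24] M [-0.12 -0.37  0.02] t 6.7 ff 10.002119110213243 q [-0.29  0.84  0.15  1.53 -0.16  0.79 -0.25]
```

```bash
cat >> plan.py <<'E'
def tgt(s,off,z):
    a=P[3];L=.05*a
    c=np.mean([world(P,s+k) for k in np.linspace(-.01,.01,21)],0)
    th=np.mean([np.clip((s+k)/.05,0,a) for k in np.linspace(-.01,.01,21)])
    return [c[0]+off[0],c[1]+off[1],z,np.degrees(P[2]-th)]
def smeas():
    p,w,_=pose();ss=np.arange(-.06,.2,.0005);D=np.array([tgt(s,OFF,0)[:2] for s in ss])-p[:2]
    return ss[np.argmin((D**2).sum(1))]
OFF=np.array([-.0011,.0002]);Z=.3242
def go(s1,n,op=0):
    s0=smeas();M=status.get_state()['moment'];t=tgt(s0,OFF,Z);p,w,_=pose()
    print('s',round(s0,4),'rodF',np.round([-(M[1]-.07)/.193,(M[0]+.09)/.193],1),'dev mm',np.round((p[:2]-t[:2])*1e3,1),'yawdev',round(w-t[3],1),'tgt yaw',round(t[3],1))
    rows([tgt(s0+(s1-s0)*(k+1)/n,OFF,Z) for k in range(n)],op)
E
python3 -c "
from plan import *
go(-.004,5)"
```

```text
s -0.0225 rodF [ 2.3 -0.2] dev mm [-1.4  0.2] yawdev 0.0 tgt yaw -10.3
now [0.6559 0.0908 0.3243] -10.28 F [ 1.68  0.48 -2.24] M [-0.12 -0.37  0.02] t 6.7 ff 10.002119110213243 q [-0.29  0.84  0.15  1.53 -0.16  0.79 -0.25]
[0, -0.0036, 0.0014, 0.0001, 0, 0, np.float64(0.0)]
[0, -0.0037, 0.0, 0.0, 0, 0, np.float64(0.0)]
[0, -0.0037, 0.0, 0.0, 0, 0, np.float64(0.0)]
[0, -0.0037, 0.0, 0.0, 0, 0, np.float64(0.3)]
[0, -0.0037, -0.0, 0.0, 0, 0, np.float64(0.9)]
```

Emit:
play_rows(
  rows=[
    [0,0,0.0018,0,0,0,0],
    [0,-0.0036,0,0,0,0,0],
    [0,-0.0037,0,0,0,0,0],
    [0,-0.0037,0,0,0,0,0],
    [0,-0.0037,0,0,0,0,0.3],
    [0,-0.0037,0,0,0,0,0.9],
    [0,0,0,0,0,0,0],
  ],
)

```text
clock: 7.58
tool_pos: [0.654, 0.0719, 0.3242]
eef_rot: [0.775, 0.632, -0.0, 0.0]
contact_force: [-0.2, 0.2, -1.1]
opening: 0.115
finger_force: 10.0
```

```bash
python3 -c "
from plan import *
go(.008,4)"
```

```text
s -0.0035 rodF [-0.  0.] dev mm [ 0.1 -0. ] yawdev 0.1 tgt yaw -11.7
now [0.654  0.0719 0.3242] -11.53 F [-0.23  0.24 -1.11] M [-0.09  0.07 -0.07] t 7.58 ff 9.999612799147144 q [-0.26  0.83  0.15  1.54 -0.16  0.78 -0.24]
[0, -0.0029, -0.0002, 0.0, 0, 0, np.float64(1.5)]
[0, -0.0028, -0.0, 0.0, 0, 0, np.float64(1.7)]
[0, -0.0029, -0.0001, 0.0, 0, 0, np.float64(2.3)]
[0, -0.0029, -0.0, 0.0, 0, 0, np.float64(2.6)]
```

Emit:
play_rows(
  rows=[
    [0,-0.0029,-0.0002,0,0,0,1.5],
    [0,-0.0028,0,0,0,0,1.7],
    [0,-0.0029,-0.0001,0,0,0,2.3],
    [0,-0.0029,0,0,0,0,2.6],
    [0,0,0,0,0,0,0],
  ],
)

```text
clock: 8.2
tool_pos: [0.6508, 0.061, 0.3242]
eef_rot: [0.817, 0.576, -0.0, 0.0]
contact_force: [-0.1, 0.3, -1.4]
opening: 0.111
finger_force: 10.0
```

```bash
python3 -c "
from plan import *
go(.018,4)"
```

```text
s 0.008 rodF [-0.2  0. ] dev mm [-0.   0.1] yawdev 0.0 tgt yaw -19.7
now [0.6508 0.061  0.3242] -19.64 F [-0.15  0.35 -1.41] M [-0.08  0.11  0.03] t 8.2 ff 9.999731637944933 q [-0.26  0.83  0.19  1.56 -0.2   0.77 -0.33]
[0, -0.0026, 0.0, -0.0, 0, 0, np.float64(2.7)]
[0, -0.0025, -0.0001, -0.0, 0, 0, np.float64(2.9)]
[0, -0.0025, -0.0, -0.0, 0, 0, np.float64(2.9)]
[0, -0.0025, -0.0001, -0.0, 0, 0, np.float64(2.8)]
```

Emit:
play_rows(
  rows=[
    [0,-0.0026,0,0,0,0,2.7],
    [0,-0.0025,-0.0001,0,0,0,2.9],
    [0,-0.0025,0,0,0,0,2.9],
    [0,-0.0025,-0.0001,0,0,0,2.8],
    [0,0,0,0,0,0,0],
  ],
)

```text
clock: 8.82
tool_pos: [0.6466, 0.052, 0.3242]
eef_rot: [0.87, 0.493, -0.0, 0.0]
contact_force: [-0.2, -0.1, -1.0]
opening: 0.11
finger_force: 10.0
```

```bash
python3 -c "
from plan import *
go(.032,5)"
```

```text
s 0.018 rodF [-0.4  0.3] dev mm [-0.1  0.1] yawdev 0.0 tgt yaw -31.0
now [0.6466 0.052  0.3242] -30.94 F [-0.21 -0.09 -0.95] M [-0.03  0.15 -0.02] t 8.82 ff 9.999734880693723 q [-0.28  0.83  0.25  1.58 -0.26  0.77 -0.46]
[0, -0.0028, 0.0, 0.0, 0, 0, np.float64(3.2)]
[0, -0.0028, -0.0001, 0.0, 0, 0, np.float64(3.2)]
[0, -0.0028, -0.0, 0.0, 0, 0, np.float64(3.2)]
[0, -0.0028, -0.0001, 0.0, 0, 0, np.float64(3.3)]
[0, -0.0027, -0.0001, 0.0, 0, 0, np.float64(3.2)]
```

Emit:
play_rows(
  rows=[
    [0,-0.0028,0,0,0,0,3.2],
    [0,-0.0028,-0.0001,0,0,0,3.2],
    [0,-0.0028,0,0,0,0,3.2],
    [0,-0.0028,-0.0001,0,0,0,3.3],
    [0,-0.0027,-0.0001,0,0,0,3.2],
    [0,0,0,0,0,0,0],
  ],
)

```text
clock: 9.57
tool_pos: [0.638, 0.0414, 0.3242]
eef_rot: [0.93, 0.367, -0.0, 0.0]
contact_force: [0.5, 0.6, -1.8]
opening: 0.11
finger_force: 10.0
```

```bash
python3 -c "
from plan import *
go(.042,4)"
```

```text
s 0.032 rodF [-0.5 -0.1] dev mm [0.1 0.2] yawdev 0.1 tgt yaw -47.0
now [0.638  0.0414 0.3242] -46.95 F [ 0.54  0.59 -1.77] M [-0.11  0.17  0.01] t 9.57 ff 9.9997726874426 q [-0.31  0.83  0.32  1.61 -0.34  0.76 -0.65]
[0, -0.0027, 0.0, 0.0, 0, 0, np.float64(2.9)]
[0, -0.0025, -0.0, 0.0, 0, 0, np.float64(2.9)]
[0, -0.0025, -0.0001, 0.0, 0, 0, np.float64(2.6)]
[0, -0.0025, -0.0, 0.0, 0, 0, np.float64(2.3)]
```

Emit:
play_rows(
  rows=[
    [0,-0.0027,0,0,0,0,2.9],
    [0,-0.0025,0,0,0,0,2.9],
    [0,-0.0025,-0.0001,0,0,0,2.6],
    [0,-0.0025,0,0,0,0,2.3],
    [0,0,0,0,0,0,0],
  ],
)

```text
clock: 10.2
tool_pos: [0.6299, 0.035, 0.3242]
eef_rot: [0.961, 0.278, -0.0, 0.0]
contact_force: [-0.0, -0.1, -0.9]
opening: 0.113
finger_force: 10.0
```

```bash
python3 -c "
from plan import *
go(.058,5)"
```

```text
s 0.042 rodF [-0.5 -0.1] dev mm [-0.1 -0.1] yawdev -0.1 tgt yaw -57.6
now [0.6299 0.035  0.3242] -57.72 F [-0.05 -0.11 -0.88] M [-0.12  0.16 -0.01] t 10.2 ff 9.999743811786175 q [-0.33  0.83  0.37  1.64 -0.4   0.75 -0.78]
[0, -0.003, -0.0001, 0.0, 0, 0, np.float64(2.3)]
[0, -0.0032, -0.0001, 0.0, 0, 0, np.float64(1.9)]
[0, -0.0032, -0.0, 0.0, 0, 0, np.float64(1.3)]
[0, -0.0032, -0.0, 0.0, 0, 0, np.float64(0.7)]
[0, -0.0032, -0.0, 0.0, 0, 0, np.float64(0.2)]
```

Emit:
play_rows(
  rows=[
    [0,-0.003,-0.0001,0,0,0,2.3],
    [0,-0.0032,-0.0001,0,0,0,1.9],
    [0,-0.0032,0,0,0,0,1.3],
    [0,-0.0032,0,0,0,0,0.7],
    [0,-0.0032,0,0,0,0,0.2],
    [0,0,0,0,0,0,0],
  ],
)

```text
clock: 10.95
tool_pos: [0.6159, 0.0275, 0.3242]
eef_rot: [0.975, 0.224, -0.0, -0.0]
contact_force: [0.6, 0.0, -0.8]
opening: 0.114
finger_force: 10.0
```

```bash
python3 -c "
from plan import *
go(.080,6)"
```

```text
s 0.058 rodF [-0.3 -0.3] dev mm [-0.1 -0.1] yawdev 0.0 tgt yaw -64.1
now [0.6159 0.0275 0.3242] -64.09 F [ 0.6   0.03 -0.79] M [-0.14  0.13  0.04] t 10.95 ff 9.999526315368712 q [-0.33  0.81  0.4   1.68 -0.43  0.73 -0.84]
[0, -0.0035, -0.0001, 0.0, 0, 0, np.float64(0.0)]
[0, -0.0037, 0.0, 0.0, 0, 0, np.float64(0.0)]
[0, -0.0037, 0.0, 0.0, 0, 0, np.float64(0.0)]
[0, -0.0036, -0.0, 0.0, 0, 0, np.float64(0.0)]
[0, -0.0037, -0.0, 0.0, 0, 0, np.float64(0.0)]
[0, -0.0037, -0.0, 0.0, 0, 0, np.float64(0.0)]
```

Still free; on to the outer leg.

Emit:
play_rows(
  rows=[
    [0,-0.0035,0,0,0,0,0],
    [0,-0.0037,0,0,0,0,0],
    [0,-0.0037,0,0,0,0,0],
    [0,-0.0037,0,0,0,0,0],
    [0,-0.0037,0,0,0,0,0],
    [0,-0.0037,0,0,0,0,0],
    [0,0,0,0,0,0,0],
  ],
)

```text
clock: 11.82
tool_pos: [0.5961, 0.0178, 0.3242]
eef_rot: [0.975, 0.224, -0.0, -0.0]
contact_force: [-0.6, -0.0, -1.0]
opening: 0.114
finger_force: 10.0
```

```bash
python3 -c "
from plan import *
go(.105,7)"
```

```text
s 0.08 rodF [-0.3  0.4] dev mm [-0.1 -0.2] yawdev 0.0 tgt yaw -64.1
now [0.5961 0.0178 0.3242] -64.1 F [-0.63 -0.04 -0.98] M [-0.02  0.12 -0.03] t 11.82 ff 9.99950265919324 q [-0.32  0.79  0.39  1.75 -0.44  0.69 -0.82]
[0, -0.0034, -0.0002, 0.0, 0, 0, np.float64(0.0)]
[0, -0.0036, 0.0, 0.0, 0, 0, np.float64(0.0)]
[0, -0.0036, 0.0, 0.0, 0, 0, np.float64(0.0)]
[0, -0.0035, 0.0, 0.0, 0, 0, np.float64(0.0)]
[0, -0.0036, 0.0, 0.0, 0, 0, np.float64(0.0)]
[0, -0.0036, 0.0, 0.0, 0, 0, np.float64(0.0)]
[0, -0.0035, 0.0, 0.0, 0, 0, np.float64(0.0)]
```

Emit:
play_rows(
  rows=[
    [0,-0.0034,0,0,0,0,0],
    [0,-0.0036,0,0,0,0,0],
    [0,-0.0036,0,0,0,0,0],
    [0,-0.0036,0,0,0,0,0],
    [0,-0.0036,0,0,0,0,0],
    [0,-0.0036,0,0,0,0,0],
    [0,-0.0036,0,0,0,0,0],
    [0,0,0,0,0,0,0],
  ],
)

```text
clock: 12.82
tool_pos: [0.5736, 0.0069, 0.3243]
eef_rot: [0.975, 0.224, -0.0, -0.0]
contact_force: [0.3, 0.8, -0.8]
opening: 0.112
finger_force: 10.0
```

```bash
python3 -c "
from plan import *
go(.120,6)"
```

```text
s 0.105 rodF [-0.5  0.1] dev mm [-0.  -0.2] yawdev 0.0 tgt yaw -64.1
now [0.5736 0.0069 0.3243] -64.1 F [ 0.3   0.77 -0.77] M [-0.07  0.16 -0.01] t 12.82 ff 9.999538495321758 q [-0.31  0.76  0.38  1.82 -0.44  0.64 -0.79]
[0, -0.0024, -0.0001, 0.0001, 0, 0, np.float64(0.0)]
[0, -0.0025, -0.0001, -0.0, 0, 0, np.float64(0.0)]
[0, -0.0025, 0.0, -0.0, 0, 0, np.float64(0.0)]
[0, -0.0025, 0.0, -0.0, 0, 0, np.float64(0.0)]
[0, -0.0025, 0.0, -0.0, 0, 0, np.float64(0.0)]
[0, -0.0025, 0.0, -0.0, 0, 0, np.float64(0.0)]
```

Emit:
play_rows(
  rows=[
    [0,-0.0025,0,0,0,0,0],
    [0,-0.0025,0,0,0,0,0],
    [0,-0.0025,0,0,0,0,0],
    [0,-0.0025,0,0,0,0,0],
    [0,-0.0025,0,0,0,0,0],
    [0,-0.0025,0,0,0,0,0],
    [0,0,0,0,0,0,0],
  ],
  grip_force=18,
)

```text
clock: 13.7
tool_pos: [0.5602, 0.0004, 0.3242]
eef_rot: [0.975, 0.224, -0.0, -0.0]
contact_force: [-0.2, -0.5, -1.0]
opening: 0.115
finger_force: 18.0
```

```bash
cat >> plan.py <<'E'
def feel():
    p,w,s=pose();M=s['moment'];h=np.array([-np.sin(np.radians(-w)) ,0]);a=np.radians(w);ax=-np.array([-np.sin(a),np.cos(a)])
    f=np.array([-(M[1]-.15)/.193,(M[0]+.08)/.193]);F=np.array(s['contact_force'])
    print('s',round(smeas(),4),'axial(moment)',round(f@ax,2),'lat',round(f@[np.cos(a),np.sin(a)],2),'axial(force)',round(F[:2]@ax,2),'F',F.round(2),'M',np.round(M,3),'p',p.round(4))
E
python3 -c "
from plan import *
feel()"
```

```text
s 0.12 axial(moment) -0.1 lat 0.21 axial(force) 0.36 F [-0.17 -0.46 -1.03] M [-0.109  0.115  0.013] p [5.602e-01 4.000e-04 3.242e-01]
```

Emit:
play_rows(
  rows=[
    [0,-0.001,0,0,0,0,0],
    [0,-0.001,0,0,0,0,0],
    [0,-0.001,0,0,0,0,0],
    [0,-0.001,0,0,0,0,0],
    [0,0,0,0,0,0,0],
  ],
)

```text
clock: 14.32
tool_pos: [0.5567, -0.0012, 0.3242]
eef_rot: [0.975, 0.224, -0.0, -0.0]
contact_force: [-0.3, -0.2, -0.6]
opening: 0.111
finger_force: 18.0
```

```bash
python3 -c "
from plan import *
feel()"
```

```text
s 0.124 axial(moment) -0.04 lat -0.26 axial(force) 0.35 F [-0.31 -0.16 -0.65] M [-0.031  0.165 -0.019] p [ 0.5567 -0.0012  0.3242]
```

Emit:
play_rows(
  rows=[
    [0,-0.001,0,0,0,0,0],
    [0,-0.001,0,0,0,0,0],
    [0,0,0,0,0,0,0],
    [0,0,0,0,0,0,0],
  ],
)

```text
clock: 14.82
tool_pos: [0.555, -0.002, 0.3242]
eef_rot: [0.975, 0.224, 0.0, -0.0]
contact_force: [-0.4, 0.5, -0.8]
opening: 0.112
finger_force: 18.0
```

```bash
python3 -c "
from plan import *
feel()"
```

```text
s 0.126 axial(moment) -0.27 lat 0.1 axial(force) 0.13 F [-0.39  0.5  -0.85] M [-0.074  0.095  0.032] p [ 0.555  -0.002   0.3242]
```

Emit:
play_rows(
  rows=[
    [0,-0.0005,0,0,0,0,0],
    [0,-0.0005,0,0,0,0,0],
    [0,0,0,0,0,0,0],
  ],
)

```text
clock: 15.2
tool_pos: [0.554, -0.0025, 0.3242]
eef_rot: [0.975, 0.224, -0.0, -0.0]
contact_force: [0.0, -0.7, -0.8]
opening: 0.108
finger_force: 18.0
```

```bash
python3 -c "
from plan import *
feel()"
```

```text
s 0.127 axial(moment) -0.06 lat -0.16 axial(force) 0.3 F [ 0.01 -0.7  -0.77] M [-0.047  0.153  0.026] p [ 0.554  -0.0025  0.3242]
```

Emit:
play_rows(
  rows=[
    [0,-0.0005,0,0,0,0,0],
    [0,-0.0005,0,0,0,0,0],
    [0,0,0,0,0,0,0],
  ],
)

```text
clock: 15.58
tool_pos: [0.5531, -0.0029, 0.3242]
eef_rot: [0.975, 0.224, -0.0, -0.0]
contact_force: [0.4, -0.1, -1.1]
opening: 0.113
finger_force: 18.0
```

```bash
python3 -c "
from plan import *
feel()"
```

```text
s 0.128 axial(moment) -0.35 lat -0.36 axial(force) -0.34 F [ 0.44 -0.13 -1.13] M [0.012 0.119 0.04 ] p [ 0.5531 -0.0029  0.3242]
```

Emit:
play_rows(
  rows=[
    [0,-0.0005,0,0,0,0,0],
    [0,-0.0005,0,0,0,0,0],
    [0,0,0,0,0,0,0],
  ],
)

```text
clock: 15.95
tool_pos: [0.5526, -0.0032, 0.3243]
eef_rot: [0.974, 0.224, 0.001, -0.0]
contact_force: [1.5, -0.5, -1.8]
opening: 0.114
finger_force: 18.0
```

```bash
python3 -c "
from plan import *
feel()"
```

```text
s 0.1285 axial(moment) -1.98 lat -0.03 axial(force) -1.17 F [ 1.52 -0.45 -1.85] M [ 0.093 -0.192 -0.003] p [ 0.5526 -0.0032  0.3243]
```

Emit:
play_rows(
  rows=[
    [0,-0.0004,0,0,0,0,0],
    [0,-0.0004,0,0,0,0,0],
    [0,0,0,0,0,0,0],
  ],
)

```text
clock: 16.32
tool_pos: [0.5522, -0.0032, 0.3243]
eef_rot: [0.974, 0.225, 0.001, -0.0]
contact_force: [5.2, 2.4, -4.2]
opening: 0.118
finger_force: 18.0
```

```bash
python3 -c "
from plan import *
feel()"
```

```text
s 0.129 axial(moment) -6.59 lat -0.16 axial(force) -5.77 F [ 5.25  2.41 -4.23] M [ 0.504 -0.98   0.022] p [ 0.5522 -0.0032  0.3243]
```

Emit:
play_rows(
  rows=[
    [0,-0.0002,0,0,0,0,0],
    [0,0,0,0,0,0,0],
    [0,0,0,0,0,0,0],
    [0,0,0,0,0,0,0],
    [0,0,0,0,0,0,0],
  ],
)

```text
clock: 16.95
tool_pos: [0.5522, -0.0033, 0.3243]
eef_rot: [0.974, 0.225, 0.001, 0.0]
contact_force: [4.8, 2.2, -5.2]
opening: 0.115
finger_force: 18.0
```

```bash
python3 -c "
from plan import *
feel()"
```

```text
s 0.129 axial(moment) -6.92 lat -0.21 axial(force) -5.22 F [ 4.75  2.16 -5.19] M [ 0.541 -1.034 -0.025] p [ 0.5522 -0.0033  0.3243]
```

Emit:
play_rows(
  rows=[
    [0,0.0004,0,0,0,0,0],
    [0,0.0004,0,0,0,0,0],
    [0,0,0,0.0005,0,0,0],
    [0,0,0,0.0005,0,0,0],
    [0,0,0,0.0004,0,0,0],
    [0,0,0,0,0,0,0],
  ],
  grip_force=12,
)

```text
clock: 17.7
tool_pos: [0.5525, -0.0035, 0.3232]
eef_rot: [0.975, 0.224, 0.001, 0.0]
contact_force: [4.5, 3.3, 1.6]
opening: 0.112
finger_force: 12.0
```

```bash
python3 -c "
from plan import *
feel()"
```

```text
s 0.1285 axial(moment) -6.08 lat -0.6 axial(force) -5.49 F [4.5  3.3  1.57] M [ 0.537 -0.855  0.048] p [ 0.5525 -0.0035  0.3232]
```

Emit:
play_rows(
  rows=[
    [0,0.0003,0,0,0,0,0],
    [0,0.0003,0,-0.0003,0,0,0],
    [0,0,0,0,0,0,0],
    [0,0,0,0,0,0,0],
  ],
  grip_force=4,
)

```text
clock: 18.2
tool_pos: [0.5521, -0.0036, 0.3228]
eef_rot: [0.975, 0.224, -0.001, 0.0]
contact_force: [1.9, -0.9, -1.1]
opening: 0.11
finger_force: 4.0
```

```bash
python3 -c "
from plan import *
feel()"
```

```text
s 0.129 axial(moment) -1.53 lat 1.04 axial(force) -1.32 F [ 1.91 -0.92 -1.1 ] M [-0.132 -0.204 -0.013] p [ 0.5521 -0.0036  0.3228]
```

Emit:
play_rows(
  rows=[
    [14,0,0,0,0,0,0],
    [18,0,0,0,0,0,0],
    [25,0,0,0,0,0,0],
    [40,0,0,0,0,0,0],
    [55,0,0,0,0,0,0],
    [60,0,0,0,0,0,0],
    [60,0,0,0,0,0,0],
  ],
)

```text
clock: 19.08
tool_pos: [0.5526, -0.0032, 0.3231]
eef_rot: [0.975, 0.224, -0.0, -0.0]
contact_force: [0.2, -0.0, 0.4]
opening: 0.6
finger_force: 0.0
```

Emit:
play_rows(
  rows=[
    [60,0,0,-0.01,0,0,0],
    [60,0,0,-0.02,0,0,0],
    [60,0,0,-0.02,0,0,0],
    [60,0,0,-0.02,0,0,0],
    [60,0,0,-0.02,0,0,0],
    [60,0,0,-0.02,0,0,0],
    [60,0,0,0,0,0,0],
  ],
)

```text
clock: 19.95
tool_pos: [0.553, -0.0034, 0.4348]
eef_rot: [0.975, 0.224, 0.002, 0.0]
contact_force: [0.4, 0.5, 0.2]
opening: 0.601
finger_force: 0.0
```

```bash
python3 - <<'E'
from plan import *
feel()
for n,b in(('scene',(180,330,220,400)),('top',(175,305,210,360))):
    im=cams.snapshot(n)
    cv2.imwrite(f'pics/end_{n}.png',cv2.resize(im[b[0]:b[1],b[2]:b[3],::-1],None,fx=4,fy=4,interpolation=cv2.INTER_CUBIC))
E
```

```text
s 0.128 axial(moment) 0.04 lat 0.1 axial(force) -0.58 F [0.39 0.52 0.19] M [-0.102  0.149 -0.003] p [ 0.553  -0.0034  0.4348]
```

View pics/end_scene.png

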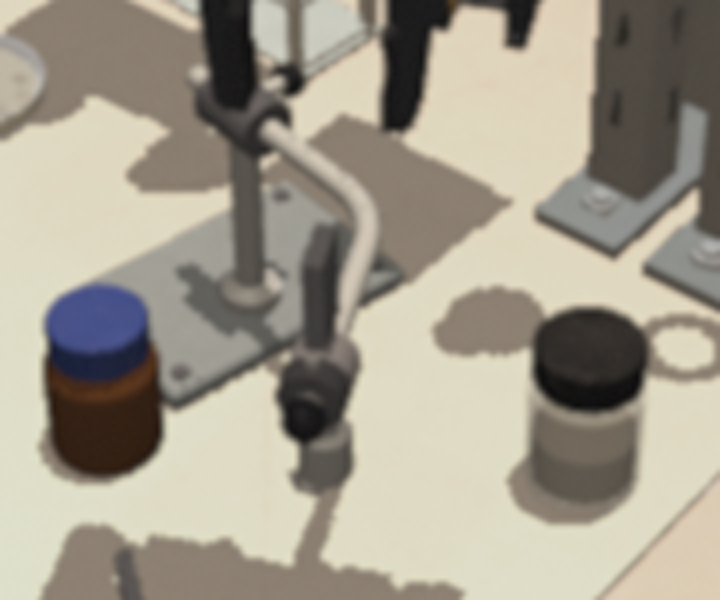

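View pics/end_top.png

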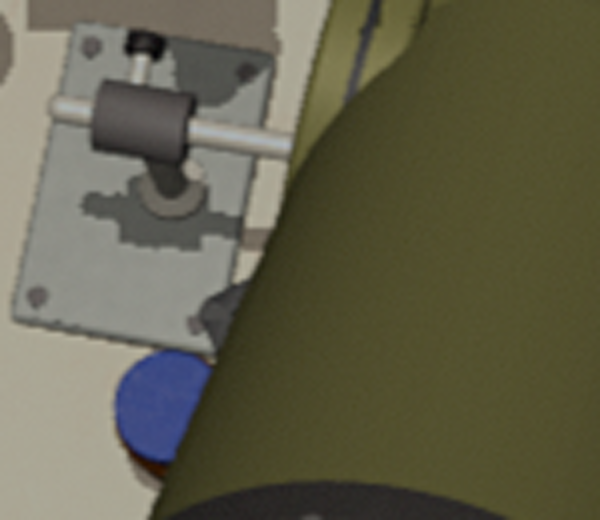

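The scene crop shows the hanger upright on the outer leg against the ring (about (298,273) in the full picture), with both jars unmoved. The top view is blocked by the arm. I'll do a numeric check of the fin-top position.

```bash
python3 - <<'E'
from plan import *
h=(world(P,.12)-world(P,.11))/.01
y=np.cross([0,0,1],h)
for s in(.124,.127,.1283):
    c=world(P,s)+[*OFF,0]
    q=[(proj('scene',c+h*a+y*b+[0,0,.0685])-[220,180]+.5)*4 for a,b in((.014,.005),(.014,-.005),(-.014,.005),(-.014,-.005))]
    print(s,np.round(q).tolist(), 'collar front bottom',np.round((proj('scene',c+h*.01)-[220,180]+.5)*4))
E
```

```text
0.124 [[326.0, 262.0], [302.0, 258.0], [342.0, 219.0], [319.0, 215.0]] collar front bottom [319. 376.]
0.127 [[324.0, 266.0], [300.0, 263.0], [340.0, 223.0], [317.0, 220.0]] collar front bottom [317. 381.]
0.1283 [[323.0, 269.0], [299.0, 265.0], [340.0, 225.0], [316.0, 222.0]] collar front bottom [316. 383.]
```

```bash
python3 -c "
from plant import r
print(r.finish_job())"
```

```text
the job is handed in; nothing more can be done
None
```

I slid the hanger round the bend, pressed it against the stop ring with about 6 N, and released it hanging upright there. The jars weren't moved and the job is handed in; no verdict came back.

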